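# Fit the battery packs to four repaired handhelds

### The arm

A 7-joint arm with a two-finger parallel gripper is mounted at the origin on a cart in front of the work surface, level with it; the furniture and walls round the work are solid. World frame = base frame: x ahead of the robot, y to its left, z up, the work surface at z = 0. Lengths are in m, angles in degrees, forces in N, time in s.
With the tool pointing down it reaches from about 0.4 to 0.85 m from the base axis. Payload 6.9 kg.
Tool frame: the origin (TCP) lies between the finger pads; the fingertips stand 19 mm ahead of it and the grasp point (between the pads) is the TCP (r.nose_length is the distance from the TCP to the fingertips, in m); z points along the fingers, y is the line along which they close (so a half turn about z gives the same grasp; the last joint's range is limited). The gripper opens to 85 mm and grips with 20 to 120 N. Pads are 22 mm wide; open, the fingers measure 114 mm over their backs; the gripper's body (76 mm by 85 mm) begins 54 mm behind the grasp point. The pads swing forward as they close: fully open they stand 13 mm farther back than shut.
Start: joints at [-69.471, 29.078, -13.613, 85.955, 7.202, 65.827, -8.869], TCP at [0.156, 0.605, 0.25] pointing down, gripper open.
Joint ranges: [-176.47, 176.47], [-13.61, 117.27], [-81.72, 77.17], [0.22, 143.17], [-87.28, 267.28], [10, 112.55], [-165.47, 165.47]. Speed limits (degrees/s): [136.94, 136.94, 180, 180, 180, 180, 180].

### API

Orientations are given as a 3x3 rotation matrix whose columns are the frame's x, y, z axes.
In Python, from rig import r, snapshot, camera_model gives the robot as it stands.
- The arm moves only by the tool move_arm, never from a script. Its argument "series" is text: rows parted by semicolons, each of 7 numbers parted by spaces: the shift along the tool's x, y, z in m, then the turn, a rotation vector about the tool's x, y, z in rad, then the opening, from 0 (shut) to 1 (fully open). In form: x y z ax ay az claw; .... A call has 1 to 5 rows; each row is the pose to reach, as a shift and turn from the pose commanded when the call began, along the tool's axes at that moment; what a row does not reach only later rows make up. A row lasts 1/10 s, in which the tool goes at most 50 mm and 8.59 degrees, less where a joint would pass 70% of its speed; a pose out of reach is approached as far as the arm can. A call with a gripper value outside its range is refused whole. The fingers move at their own pace and stop on an object; "newtons" is the grip in N (left out, the last holds). Time passes only in rows, so rows that repeat a pose let the fingers close. It gives the time, the measured TCP pose, the force, the opening and the grip force at its end, in the units of the state.
- r.read_state(): the state, without advancing time (a new reading comes with each control period).
- snapshot(name): name is "scene" or "side" or "wrist"; returns the picture (400x640x3 uint8, red, green, blue); there is no depth.
- camera_model(name): a dict with "mtx" (3x3 intrinsics, pixels), "origin" and "attitude" of the camera in the world. Camera axes: x right, y down, z forward; pixel columns grow to the right and rows downward; lengths in m; the calibration is good to about 2 mm. A picture is of the moment at which its call begins: read the wrist's pose just before it. camera_model takes no time and is no camera call; for the wrist camera it gives the pose at the moment of the call.
- r.job_done(): hands the job in; it is judged then, once.
The state is a dict: "t": time; "q": joint angles; "qd": joint speeds; "joint_efforts": joint torques, N m; "eef_pos": TCP position; "tcp_rot": TCP orientation; "wrist_force": force on the tool from outside, world axes, zero at the start; "moment": the same for the moment, N m; "opening": finger opening in m; "finger_force": force on a finger pad.
Only numpy, scipy, OpenCV 4.12 (cv2) and the standard library are available. Lean on these libraries where they do the work, as an engineer would, in place of code of your own. Each camera call takes 0.05 s, during which the arm holds its last target. There are 200 camera calls.

### The job

Four repaired handhelds lie face down with their battery bays open, and their packs lie loose on the bench. Fit each pack into the device whose bay matches its length and width, clipped nose to the clipped end of the bay, so that it lies flat and fully down on the bay floor, and let go. Leave the mug and the screw dish where they stand.

Things in the scene. Friction and masses are not known exactly. Their poses are not given: they have to be found in the camera images.
- radio: Two-way radio 120x58, antenna and knobs at head (mm), fixed, face down, head away from the robot within 20 deg. Origin: z=0 under bay centre; +x to head, z up. Bay for a 88x34 pack: floor z=15, 2 wider than the pack round about; walls slope out to rim z=22, 6 wider. Bay's +x corners cut at 45 deg (nose end). Side walls open at mid-length for 44 mm down to z=15 for the fingers.
- phone: Rugged phone 143x76, two-lens camera bump at head (mm), fixed, face down, head away from the robot within 20 deg. Origin: z=0 under bay centre; +x to head, z up. Bay for a 80x50 pack: floor z=15, 2 wider than the pack round about; walls slope out to rim z=22, 6 wider. Bay's +x corners cut at 45 deg (nose end). Side walls open at mid-length for 44 mm down to z=15 for the fingers.
- terminal: Card terminal 130x82, round roll housing 35 high at head (mm), fixed, face down, head away from the robot within 20 deg. Origin: z=0 under bay centre; +x to head, z up. Bay for a 56x56 pack: floor z=15, 2 wider than the pack round about; walls slope out to rim z=22, 6 wider. Bay's +x corners cut at 45 deg (nose end). Side walls open at mid-length for 44 mm down to z=15 for the fingers.
- printer: Label printer 102x96, dark bar across head, four feet (mm), fixed, face down, head away from the robot within 20 deg. Origin: z=0 under bay centre; +x to head, z up. Bay for a 56x34 pack: floor z=15, 2 wider than the pack round about; walls slope out to rim z=22, 6 wider. Bay's +x corners cut at 45 deg (nose end). Side walls open at mid-length for 44 mm down to z=15 for the fingers.
- pack_long: Loose battery pack, long and narrow: 88 (x) x 34 (y) x 13 mm thick, grey below, dark above, white label on top, 40 to 160 g. Origin: centre of underside. Nose (+x): two corners clipped at 45 deg, 12 mm legs, brass contacts between; tail (-x) square, ribbed. Starts label up, nose away from the robot within 30 deg. Fits the two-way radio. Grip across the width.
- pack_medium: Loose battery pack, largest, long and wide: 80 (x) x 50 (y) x 13 mm thick, grey below, dark above, white label on top, 40 to 160 g. Origin: centre of underside. Nose (+x): two corners clipped at 45 deg, 12 mm legs, brass contacts between; tail (-x) square, ribbed. Starts label up, nose away from the robot within 30 deg. Fits the rugged phone. Grip across the width.
- pack_square: Loose battery pack, square: 56 (x) x 56 (y) x 13 mm thick, grey below, dark above, white label on top, 40 to 160 g. Origin: centre of underside. Nose (+x): two corners clipped at 45 deg, 12 mm legs, brass contacts between; tail (-x) square, ribbed. Starts label up, nose away from the robot within 30 deg. Fits the card terminal. Grip across the width.
- pack_short: Loose battery pack, smallest, short and narrow: 56 (x) x 34 (y) x 13 mm thick, grey below, dark above, white label on top, 40 to 160 g. Origin: centre of underside. Nose (+x): two corners clipped at 45 deg, 12 mm legs, brass contacts between; tail (-x) square, ribbed. Starts label up, nose away from the robot within 30 deg. Fits the label printer. Grip across the width.
- mug: Blue and white mug, 92 mm tall, 78 mm across, at the left edge of the work; a bystander to leave alone. Origin at its underside.
- screw_tray: Round metal screw dish, 62 mm across, 10 mm high, beyond the packs; a bystander to leave alone. Origin at the centre of its underside.

How it is judged (in metres and radians):
At the end, for the whole second after the job is handed in: Each pack rests in its own device's bay: within 8 mm of the bay's centre, 2 mm of the bay floor, level within 0.05 rad, in line with the bay within 0.15 rad, released and at rest (horizontal distance between pack_long and radio below 0.008 m and z of pack_long in the frame of radio between 0.013 and 0.017 m and angle between each of pack_long, pack_medium, pack_square, pack_short's own z axis and vertical below 0.05 rad and angle between the x axis of pack_long and the x axis of radio, either way round below 0.15 rad and linear speed of each of pack_long, pack_medium, pack_square, pack_short below 0.02 m/s and contact force between each of pack_long, pack_medium, pack_square, pack_short and the fingers below 0.1 N and horizontal distance between pack_medium and phone below 0.008 m and z of pack_medium in the frame of phone between 0.013 and 0.017 m and angle between the x axis of pack_medium and the x axis of phone, either way round below 0.15 rad and horizontal distance between pack_square and terminal below 0.008 m and z of pack_square in the frame of terminal between 0.013 and 0.017 m and angle between the x axis of pack_square and the x axis of terminal, either way round below 0.15 rad and horizontal distance between pack_short and printer below 0.008 m and z of pack_short in the frame of printer between 0.013 and 0.017 m and angle between the x axis of pack_short and the x axis of printer, either way round below 0.15 rad); the robot touches nothing.
It fails at once if the mug is shifted by more than 30 mm or tipped (distance of mug from where it was at the start of the episode above 0.03 m or angle between mug's own z axis and vertical above 0.25 rad).
It fails at once if the screw dish is shifted by more than 30 mm or tipped (distance of screw_tray from where it was at the start of the episode above 0.03 m or angle between screw_tray's own z axis and vertical above 0.25 rad).
It also fails if it takes over 120 s, if anything falls off the work surface, if the arm or the gripper's body presses on something with over 40 N, if the wrist force passes 120 N, or if a joint passes its speed limit or range.

## Working session

There is one attempt and no reset: what is moved stays moved. The work goes in short steps, Python scripts to look and compute and a tool call to move; the robot and the scene stay as the last step left them, time stands still between calls to the robot, and variables do not carry over. Pictures are saved under pics/ and viewed, at most 14 in all, crops included, and the job is handed in when it is done.

Besides the shell and the picture viewer there is one more tool, called after "Call:" as name(argument=value, ...) on one line, values as JSON. move_arm: Moves the arm, as the interface text tells. Its arguments: {"type":"object","properties":{"series":{"type":"string"},"newtons":{"type":"number"}},"required":["series"]}

```bash
ls; mkdir -p pics; python3 - <<'E'
from rig import r,snapshot,camera_model
import cv2,numpy as np
for n in("scene","side"):
    cv2.imwrite(f"pics/{n}0.png",snapshot(n)[:,:,::-1]); c=camera_model(n)
    print(n,np.round(c["mtx"],1).tolist(),np.round(c["origin"],3),np.round(c["attitude"],3).tolist())
c=camera_model("wrist");s=r.read_state()
print(c, s)
E
```

```text
pics
scene [[387.3, 0.0, 323.5], [0.0, 387.3, 198.1], [0.0, 0.0, 1.0]] [ 0.147 -0.716  1.006] [[0.876, -0.356, 0.325], [-0.482, -0.626, 0.613], [-0.015, -0.694, -0.72]]
side [[488.0, 0.0, 317.8], [0.0, 488.0, 206.9], [0.0, 0.0, 1.0]] [-0.034  1.304  1.099] [[-0.892, -0.27, 0.362], [-0.451, 0.558, -0.697], [-0.014, -0.785, -0.62]]
{'mtx': array([[308.10329808,   0.        , 322.92713121],
       [  0.        , 308.10329808, 193.64967359],
       [  0.        ,   0.        ,   1.        ]]), 'origin': array([0.07806651, 0.62647542, 0.37286576]), 'attitude': array([[ 0.2493453 ,  0.91703799,  0.31123665],
       [ 0.96841237, -0.23541958, -0.08218947],
       [-0.00209967,  0.32189898, -0.94677169]])} {'t': 0.1, 'q': array([-69.47132967,  29.12158763, -13.60865256,  86.00476642,
         7.20316252,  65.82744895,  -8.86913091]), 'qd': array([ 0.01500825, -0.06753888,  0.01931276, -0.17380257,  0.0382067 ,
       -0.04532931, -0.06344036]), 'joint_efforts': array([-5.91341042e-03, -6.21836686e+01, -2.19482057e+00, -2.50207508e+01,
        1.25465461e-02,  7.77266279e-03, -7.14468996e-06]), 'eef_pos': array([0.15629366, 0.60469047, 0.24949591]), 'tcp_rot': array([[-9.68221196e-01,  2.50095156e-01, -3.59407342e-04],
       [ 2.50095408e-01,  9.68219846e-01, -1.61762658e-03],
       [-5.65752497e-05, -1.65610647e-03, -9.99998627e-01]]), 'wrist_force': array([ 0.58442469,  0.00766196, -0.62828817]), 'moment': array([ 0.00248987, -0.00771818, -0.0021738 ]), 'finger_force': 0.0, 'opening': 0.08539364110612588}
```

View pics/scene0.png

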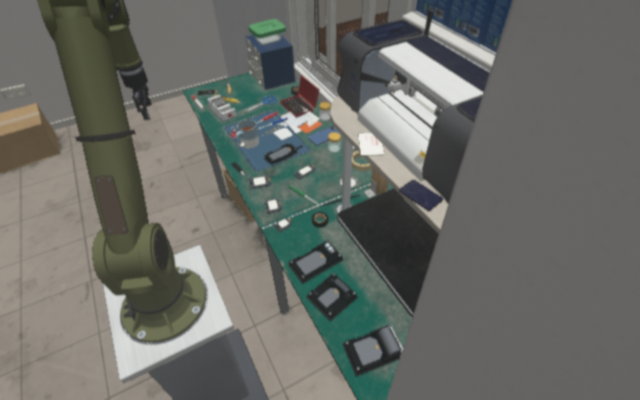

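View pics/side0.png

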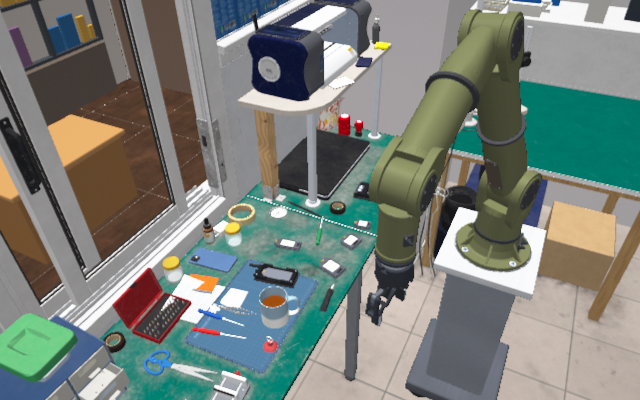

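The scene view shows three devices at px (315,259), (331,297) and (373,349), and the radio at (283,153). The packs are at (260,182), (304,171), (272,206) and (284,224), and the dish is at (320,218). The side view shows the mug at (273,305), the radio at (276,273), and a shelf with posts behind.

```bash
cat > h.py <<'E'
from rig import r,snapshot,camera_model
import cv2,numpy as np
def cast(c,px,z):
    px=np.atleast_2d(np.array(px,float)); d=np.c_[px,np.ones(len(px))]@np.linalg.inv(c["mtx"]).T@c["attitude"].T
    return c["origin"]+d*((z-c["origin"][2])/d[:,2])[:,None]
def proj(c,P):
    p=(np.atleast_2d(P)-c["origin"])@c["attitude"]@c["mtx"].T
    return p[:,:2]/p[:,2:]
def tool(P):  # world vector target -> shift in tool axes from present
    s=r.read_state(); return s["tcp_rot"].T@(np.array(P)-s["eef_pos"])
E
python3 - <<'E'
from h import *
c=camera_model("scene")
n=dict(phone=(315,259),printer=(331,297),terminal=(373,349),radio=(283,153),pA=(260,182),pB=(304,171),pC=(272,206),pD=(284,224),dish=(320,218),post=(344,206),shelfedge=(350,155),shelf2=(440,222),shelf3=(300,65))
for k,v in n.items(): print(k,cast(c,v,0.3 if 'shelf' in k else .015)[0].round(3))
c=camera_model("side")
n=dict(mug=(273,318),radio=(276,273),p1=(332,267),p2=(287,243),p3=(352,240),p4=(362,223),dish=(338,207),post=(312,205),pen=(328,297))
for k,v in n.items(): print(k,cast(c,v,0.01)[0].round(3))
im=snapshot("scene");im2=snapshot("side")
cv2.imwrite("pics/s1.png",cv2.resize(im[120:390,200:440],None,fx=2.2,fy=2.2,interpolation=2)[:,:,::-1])
E
```

```text
phone [ 0.446 -0.088  0.015]
printer [ 0.424 -0.226  0.015]
terminal [ 0.445 -0.409  0.015]
radio [0.574 0.429 0.015]
pA [0.429 0.317 0.015]
pB [0.599 0.291 0.015]
pC [0.42  0.183 0.015]
pD [0.422 0.088 0.015]
dish [0.539 0.052 0.015]
post [0.638 0.059 0.015]
shelfedge [ 0.613 -0.003  0.3  ]
shelf2 [ 0.669 -0.321  0.3  ]
shelf3 [0.726 0.543 0.3  ]
mug [0.488 0.582 0.01 ]
radio [0.569 0.428 0.01 ]
p1 [0.426 0.329 0.01 ]
p2 [0.606 0.295 0.01 ]
p3 [0.42  0.187 0.01 ]
p4 [0.424 0.092 0.01 ]
dish [0.536 0.048 0.01 ]
post [0.626 0.078 0.01 ]
pen [0.383 0.445 0.01 ]
```

View pics/s1.png

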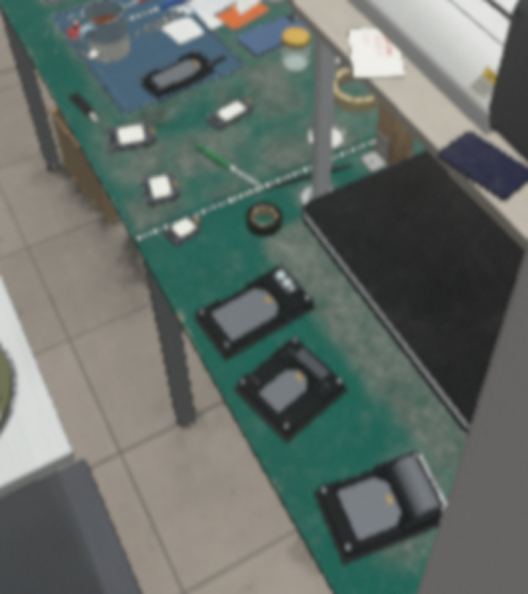

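The zoomed crop shows pack A (wide, 129,135), B (long, 231,112), C (square, 160,187) and D (short, 183,228). The two views agree to within about 10 mm. I'll fly over the packs for a close look.

Call:
move_arm(series="-0.036 -0.031 0 0 0 -0.05 1;-0.072 -0.062 0 0 0 -0.1 1;-0.108 -0.093 0 0 0 -0.15 1;-0.144 -0.124 0 0 0 -0.2 1;-0.18 -0.155 0 0 0 -0.253 1")

```text
t: 0.7
eef_pos: [0.2926, 0.4083, 0.2502]
tcp_rot: [[-1.0, -0.002, 0.0], [-0.002, 1.0, -0.0], [-0.0, -0.0, -1.0]]
wrist_force: [0.4, -0.8, -0.2]
opening: 0.0855
finger_force: 0.0
```

```bash
python3 - <<'E'
from h import *
s=r.read_state();print(s["t"],s["eef_pos"],s["tcp_rot"].round(3).tolist(),tool([.42,.22,.25]).round(3))
E
```

```text
0.7 [0.29262454 0.40826039 0.25022703] [[-1.0, -0.002, 0.0], [-0.002, 1.0, -0.0], [-0.0, -0.0, -1.0]] [-0.127 -0.189  0.   ]
```

Call:
move_arm(series="-0.025 -0.038 0 0 0 0 1;-0.05 -0.076 0 0 0 0 1;-0.075 -0.114 0 0 0 0 1;-0.1 -0.152 0 0 0 0 1;-0.127 -0.189 0 0 0 0 1")

```text
t: 1.2
eef_pos: [0.4194, 0.2193, 0.2504]
tcp_rot: [[-1.0, -0.0, 0.0], [-0.0, 1.0, 0.0], [-0.0, 0.0, -1.0]]
wrist_force: [0.3, 0.2, 0.1]
opening: 0.0854
finger_force: 0.0
```

```bash
python3 - <<'E'
from h import *
s=r.read_state();c=camera_model("wrist");im=snapshot("wrist")
cv2.imwrite("pics/w1.png",im[:,:,::-1]);print(s["eef_pos"],c["origin"])
for p in[(.43,.32,.013),(.6,.293,.013),(.42,.185,.013),(.423,.09,.013),(.57,.43,.015),(.446,-.088,.02)]: print(proj(c,p).round())
E
```

```text
[0.41940071 0.21926801 0.25044584] [0.3384883  0.22010142 0.37378181]
[[406. 169.]]
[[376. 289.]]
[[294. 161.]]
[[214. 163.]]
[[479. 271.]]
[[ 66. 183.]]
```

View pics/w1.png

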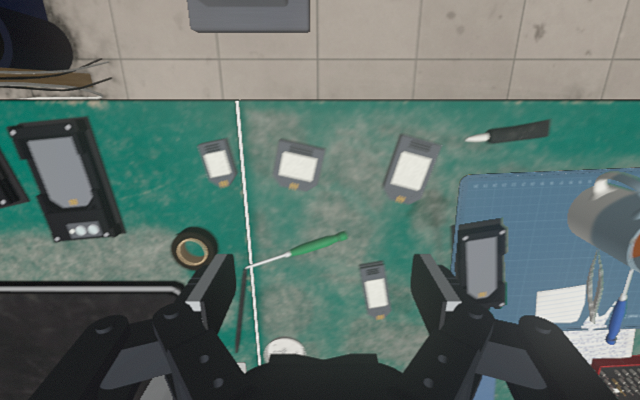

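The wrist view shows packs short (216,162), square (299,165), medium (411,168) and long (374,290). It also shows the phone bay (60,170), the radio bay (482,262), the dish (192,248) and the mug (605,215). Gold contacts point away from the robot (down in the image). Now measuring the packs, plus the two bays in view.

```bash
cat >> h.py <<'E'
def rect(c,mask,seed,z,off=False):
    """world rect (centre, angle of long-ish axis nearest +x in deg, dims mm) of the blob nearest seed"""
    n,lab,st,cen=cv2.connectedComponentsWithStats(mask.astype(np.uint8),connectivity=4)
    ok=[i for i in range(1,n) if st[i,4]>150]
    k=min(ok,key=lambda i:np.hypot(*(cen[i]-seed)))
    m=(lab==k).astype(np.uint8); cs,_=cv2.findContours(m,0,1); ct=max(cs,key=cv2.contourArea)[:,0]
    W=cast(c,ct,z)[:,:2]; (cx,cy),(w,h),a=cv2.minAreaRect((W*1000).astype(np.float32))
    a=(a+45)%90-45; 
    # dims along x-ish axis first
    u=np.array([np.cos(np.radians(a)),np.sin(np.radians(a))]);v=np.array([-u[1],u[0]])
    P=W*1000;lx=np.ptp(P@u);ly=np.ptp(P@v)
    return np.array([cx,cy]).round(1),round(a,1),(round(lx,1),round(ly,1)),st[k].tolist()
E
python3 - <<'E'
from h import *
c=camera_model("wrist");im=cv2.imread("pics/w1.png");hsv=cv2.cvtColor(im,cv2.COLOR_BGR2HSV)
for p in[(222,175),(305,180),(385,188),(400,140),(482,262),(60,170),(466,262),(82,150),(216,165),(340,140)]: print(p,hsv[p[1],p[0]])
H,S,V=cv2.split(hsv)
green=(H>60)&(H<100)&(S>75)
pk=cv2.morphologyEx((~green).astype(np.uint8),cv2.MORPH_OPEN,np.ones((3,3)))
for n,s in dict(short=(216,162),square=(299,165),medium=(411,168),long=(374,290)).items(): print(n,rect(c,pk,s,.011))
fl=(S<40)&(V>85)&(V<175)
for n,s in dict(phone=(60,170),radio=(482,262)).items(): print(n,rect(c,fl,s,.015))
E
```

```text
(222, 175) [ 42   8 170]
(305, 180) [ 35   8 184]
(385, 188) [ 94  15 117]
(400, 140) [ 95  15 100]
(482, 262) [107  16 146]
(60, 170) [107  16 145]
(466, 262) [105  20 100]
(82, 150) [90 36 42]
(216, 165) [ 30  10 231]
(340, 140) [ 72  32 142]
short (array([426.6,  87.3]), 8.8, (np.float64(62.3), np.float64(41.7)), [198, 134, 39, 54, 1383])
square (array([536.3, 199.6]), -0.1, (np.float64(561.7), np.float64(1030.0)), [0, 0, 640, 400, 203991])
medium (array([536.3, 199.6]), -0.1, (np.float64(561.7), np.float64(1030.0)), [0, 0, 640, 400, 203991])
long (array([536.3, 199.6]), -0.1, (np.float64(561.7), np.float64(1030.0)), [0, 0, 640, 400, 203991])
phone (array([ 438.2, -103.3]), 5.0, (np.float64(85.7), np.float64(57.0)), [27, 136, 66, 72, 3050])
radio (array([574.1, 421.6]), 9.8, (np.float64(93.1), np.float64(39.8)), [465, 236, 32, 63, 1724])
```

```bash
python3 - <<'E'
from h import *
c=camera_model("wrist");im=cv2.imread("pics/w1.png");hsv=cv2.cvtColor(im,cv2.COLOR_BGR2HSV)
H,S,V=cv2.split(hsv)
pk=((S<26)|((H<32)&(S>40)&(V>60))).astype(np.uint8)
pk=cv2.morphologyEx(pk,cv2.MORPH_OPEN,np.ones((3,3)))
for n,s in dict(short=(216,162),square=(299,165),medium=(411,168),long=(374,290)).items(): print(n,rect(c,pk,s,.011))
E
```

```text
short (array([428.7,  86. ]), 10.8, (np.float64(55.8), np.float64(33.9)), [200, 139, 36, 48, 1142])
square (array([430.2, 179.4]), -12.2, (np.float64(61.9), np.float64(59.4)), [273, 138, 52, 53, 2042])
medium (array([437.9, 313.5]), -18.8, (np.float64(80.8), np.float64(69.3)), [370, 135, 70, 68, 2687])
long (array([612.5, 283.5]), 10.5, (np.float64(94.2), np.float64(32.0)), [360, 262, 30, 58, 1199])
```

Call:
move_arm(series="-0.002 -0.033 0.033 0 0 -0.05 0.8;-0.004 -0.066 0.066 0 0 -0.1 0.65;-0.006 -0.1 0.1 0 0 -0.15 0.6;-0.009 -0.133 0.13 0 0 -0.188 0.6;-0.009 -0.133 0.13 0 0 -0.188 0.6")

```text
t: 1.75
eef_pos: [0.4257, 0.0832, 0.1172]
tcp_rot: [[-0.983, -0.182, -0.007], [-0.182, 0.983, -0.003], [0.007, -0.002, -1.0]]
wrist_force: [-0.8, -0.3, 1.0]
opening: 0.0515
finger_force: 0.0
```

```bash
cat >> h.py <<'E'
def look(name,seedw,z,kind="pack"):
    """wrist look; seedw: world guess (m) ; prints rect and saves picture"""
    c=camera_model("wrist");im=snapshot("wrist")[:,:,::-1].copy();cv2.imwrite(f"pics/{name}.png",im)
    H,S,V=cv2.split(cv2.cvtColor(im,cv2.COLOR_BGR2HSV)); sd=proj(c,[*seedw,z])[0]
    if kind=="pack":
        m=((S<26)|((H<32)&(S>40)&(V>60))).astype(np.uint8); m=cv2.morphologyEx(m,cv2.MORPH_OPEN,np.ones((7,7)))
    else: m=((S<40)&(V>85)&(V<175)).astype(np.uint8); m=cv2.morphologyEx(m,cv2.MORPH_OPEN,np.ones((5,5)))
    try: print(name,sd.round(),rect(c,m,sd,z))
    except Exception as e: print(e)
E
python3 - <<'E'
from h import *
print(r.read_state()["opening"])
look("short",(.4287,.086),.011)
E
```

```text
0.051512956692235996
short [326. 202.] (array([419.9,  95.1]), 12.6, (np.float64(51.6), np.float64(33.1)), [318, 161, 43, 64, 2448])
```

View pics/short.png

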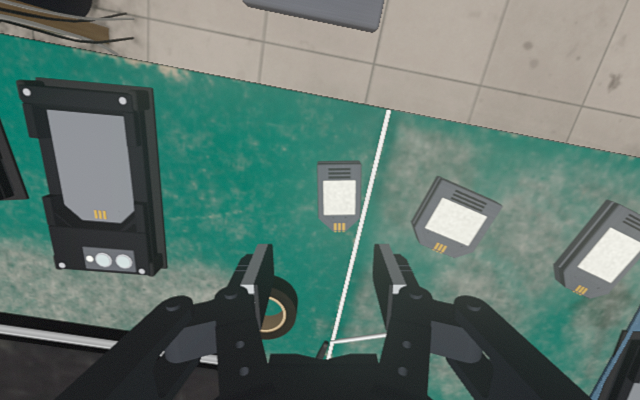

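```bash
python3 - <<'E'
from h import *
s=r.read_state();print(s["eef_pos"],s["tcp_rot"].round(3).tolist())
look("short2",(.42,.093),.011)
look("medium_x",(.438,.313),.011)
look("square_x",(.43,.179),.011)
c=camera_model("wrist");print(cast(c,[(318,161),(361,161),(332,233),(348,233),(340,161)],.013).round(4), c["origin"],c["attitude"].round(3))
E
```

```text
[0.4267539  0.08583462 0.1187615 ] [[-0.983, -0.183, -0.004], [-0.183, 0.983, -0.002], [0.004, -0.001, -1.0]]
short2 [333. 191.] (array([420. ,  94.8]), 12.5, (np.float64(50.6), np.float64(32.9)), [315, 159, 42, 62, 2220])
medium_x [580. 254.] (array([431. , 326.3]), -12.1, (np.float64(81.3), np.float64(71.4)), [547, 197, 93, 95, 5687])
square_x [430. 217.] (array([423.1, 186.7]), -12.7, (np.float64(60.1), np.float64(67.5)), [405, 172, 87, 78, 4638])
[[0.4012 0.0807 0.013 ]
 [0.395  0.113  0.013 ]
 [0.4588 0.1033 0.013 ]
 [0.4563 0.1163 0.013 ]
 [0.398  0.0973 0.013 ]] [0.34890363 0.07452313 0.24417204] [[-0.189  0.929  0.317]
 [ 0.982  0.178  0.061]
 [ 0.     0.323 -0.946]]
```

The close view shows the short pack at (336,190). It lies about 10 mm to tool +y, and my earlier estimate was off because I read the camera pose late. I'm correcting this and going down in two steps.

Call:
move_arm(series="0.001 0.01 0.032 0 0 -0.03 0.6;0.001 0.01 0.064 0 0 -0.03 0.6;0.001 0.01 0.064 0 0 -0.03 0.6;0.001 0.01 0.064 0 0 -0.03 0.6;0.001 0.01 0.064 0 0 -0.03 0.6")

```text
t: 2.45
eef_pos: [0.426, 0.0983, 0.0578]
tcp_rot: [[-0.976, -0.217, 0.002], [-0.217, 0.976, 0.001], [-0.002, 0.0, -1.0]]
wrist_force: [0.2, -0.2, -0.0]
opening: 0.0511
finger_force: 0.0
```

```bash
python3 - <<'E'
from h import *
s=r.read_state();print(s["eef_pos"],s["tcp_rot"].round(3).tolist())
look("short3",(.423,.095),.011)
im=cv2.imread("pics/short3.png");H,S,V=cv2.split(cv2.cvtColor(im,cv2.COLOR_BGR2HSV))
print(''.join(''),S[60:330:6,323],V[60:330:6,323])
E
```

```text
[0.42598075 0.09833392 0.0577911 ] [[-0.976, -0.217, 0.002], [-0.217, 0.976, 0.001], [-0.002, 0.0, -1.0]]
short3 [318. 224.] (array([423.2,  95.4]), 11.4, (np.float64(55.2), np.float64(33.3)), [291, 181, 57, 84, 4185])
 [ 29  29  29  29  28  28 137 145 145 161 157 161 141 148 162 140 166 162
 135 135  23  17  19  22  10  10  10  10  10  10  11   6  14 135 124 122
 138 135 138 157 159 160 161 148 177] [169 169 168 167 163 162 108 120 121 119 120 119 121 121 121 122 120 120
 123 127  77  88  82  80 231 227 233 232 230 232 228 139 124 214 205 123
 122 121 120 120 117 118 119 117 117]
```

View pics/short3.png

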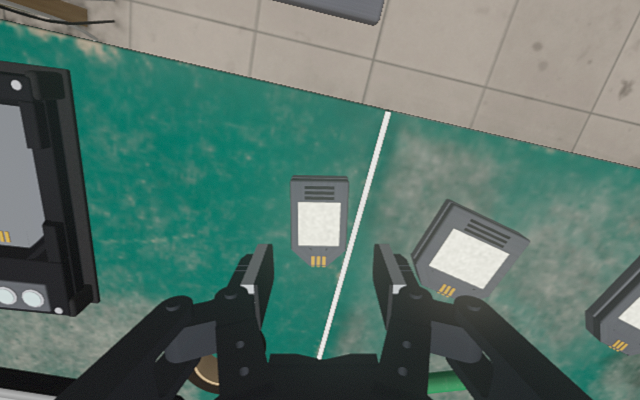

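The pack reads (423,95), 55x33 mm, which matches the given size. Descending and gripping.

Call:
move_arm(series="0.003 -0.0025 0.02 0 0 0.02 0.6;0.003 -0.0025 0.037 0 0 0.02 0.6;0.003 -0.0025 0.037 0 0 0.02 0.6;0.003 -0.0025 0.037 0 0 0.02 0.3;0.003 -0.0025 0.037 0 0 0.02 0.3", newtons=50)

```text
t: 3.0
eef_pos: [0.4233, 0.0947, 0.0206]
tcp_rot: [[-0.98, -0.197, 0.002], [-0.197, 0.98, 0.0], [-0.002, -0.0, -1.0]]
wrist_force: [-0.5, 0.4, -0.2]
opening: 0.0324
finger_force: 49.6
```

Call:
move_arm(series="0 0 0 0 0 0 0.3;0 0 0 0 0 0 0.3;0 0 0 0 0 0 0.3")

```text
t: 3.3
eef_pos: [0.4233, 0.0947, 0.0205]
tcp_rot: [[-0.98, -0.197, 0.002], [-0.197, 0.98, 0.0], [-0.002, 0.0, -1.0]]
wrist_force: [-1.0, -0.1, 8.6]
opening: 0.0327
finger_force: 50.5
```

Call:
move_arm(series="0 0 -0.045 0 0 0 0.3;0 0 -0.09 0 0 0 0.3;0.012 -0.04 -0.12 0 0 0.05 0.3;0.024 -0.085 -0.14 0 0 0.1 0.3;0.037 -0.13 -0.14 0 0 0.15 0.3")

```text
t: 3.8
eef_pos: [0.4135, -0.0411, 0.1627]
tcp_rot: [[-0.999, -0.048, 0.007], [-0.048, 0.999, -0.0], [-0.007, -0.001, -1.0]]
wrist_force: [2.1, -0.4, -1.0]
opening: 0.0327
finger_force: 50.1
```

```bash
python3 - <<'E'
from h import *
s=r.read_state();print(s["eef_pos"],s["tcp_rot"].round(3).tolist(),s["opening"],s["finger_force"],tool([.40,-.20,.16]).round(3))
E
```

```text
[ 0.41353106 -0.04111894  0.16274894] [[-0.999, -0.048, 0.007], [-0.048, 0.999, -0.0], [-0.007, -0.001, -1.0]] 0.0327350360179538 50.09915739297867 [ 0.021 -0.158  0.003]
```

Call:
move_arm(series="0.005 -0.04 0 0 0 0.02 0.3;0.01 -0.08 0 0 0 0.04 0.3;0.016 -0.12 0 0 0 0.05 0.3;0.021 -0.158 0 0 0 0.05 0.3;0.021 -0.158 0 0 0 0.05 0.3")

```text
t: 4.3
eef_pos: [0.3977, -0.2044, 0.1601]
tcp_rot: [[-1.0, 0.01, 0.001], [0.01, 1.0, -0.003], [-0.001, -0.003, -1.0]]
wrist_force: [0.1, 0.8, -1.4]
opening: 0.0324
finger_force: 50.1
```

Call:
move_arm(series="0 0 0 0 0 0 0.3;0 0 0 0 0 0 0.3")

```text
t: 4.5
eef_pos: [0.3987, -0.1979, 0.1596]
tcp_rot: [[-1.0, 0.001, 0.0], [0.001, 1.0, 0.0], [-0.0, 0.0, -1.0]]
wrist_force: [0.0, 0.8, -0.7]
opening: 0.0329
finger_force: 50.1
```

```bash
python3 - <<'E'
from h import *
s=r.read_state();print(s["eef_pos"],s["tcp_rot"].round(3).tolist(),s["opening"])
look("bay1",(.424,-.226),.015,"bay")
look("bay1b",(.44,-.1),.015,"bay")
look("bay1c",(.44,-.41),.015,"bay")
E
```

```text
[ 0.39872501 -0.19791502  0.1596328 ] [[-1.0, 0.001, 0.0], [0.001, 1.0, 0.0], [-0.0, 0.0, -1.0]] 0.03287684634970233
bay1 [292. 209.] (array([ 419.6, -192.8]), 0.0, (np.float64(5.0), np.float64(53.1)), [299, 202, 58, 6, 342])
bay1b [425. 225.] (array([433.9, -91.6]), 5.5, (np.float64(85.0), np.float64(55.4)), [405, 174, 62, 85, 4632])
bay1c [ 99. 224.] (array([ 434.3, -404.1]), -8.3, (np.float64(60.9), np.float64(61.2)), [67, 185, 71, 65, 3613])
```

View pics/bay1.png

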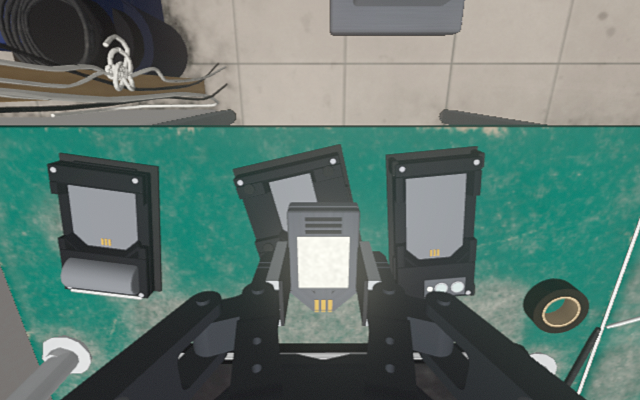

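The picture shows the terminal bay (103,215), the printer partly hidden by the held pack (295,195), and the phone bay (436,215). The bay sizes check. I'll shift aside to see the printer bay.

Call:
move_arm(series="0 -0.04 0 0 0 0 0.3;0 -0.08 0 0 0 0 0.3;0 -0.11 0 0 0 0 0.3;0 -0.11 0 0 0 0 0.3;0 -0.11 0 0 0 0 0.3")

```text
t: 5.15
eef_pos: [0.3985, -0.3084, 0.159]
tcp_rot: [[-1.0, 0.002, -0.0], [0.002, 1.0, 0.001], [0.0, 0.001, -1.0]]
wrist_force: [-0.2, 0.4, -1.8]
opening: 0.0323
finger_force: 50.1
```

Call:
move_arm(series="0 0 0 0 0 0 0.3;0 0 0 0 0 0 0.3")

```text
t: 5.35
eef_pos: [0.3988, -0.3074, 0.1593]
tcp_rot: [[-1.0, -0.001, -0.0], [-0.001, 1.0, 0.001], [0.0, 0.001, -1.0]]
wrist_force: [-0.8, 0.1, -0.1]
opening: 0.0323
finger_force: 50.1
```

```bash
python3 - <<'E'
from h import *
s=r.read_state();print(s["eef_pos"],s["tcp_rot"].round(3).tolist(),s["opening"])
look("bay2",(.410,-.215),.015,"bay")
look("bay2b",(.434,-.092),.015,"bay")
look("bay2c",(.434,-.404),.015,"bay")
E
```

```text
[ 0.39876778 -0.30744802  0.15934053] [[-1.0, -0.001, -0.0], [-0.001, 1.0, 0.001], [0.0, 0.001, -1.0]] 0.03229068601217614
bay2 [423. 195.] (array([ 421.8, -221.3]), 13.3, (np.float64(59.3), np.float64(39.3)), [392, 174, 46, 63, 2234])
bay2b [550. 219.] (array([433.7, -91.6]), 5.6, (np.float64(84.9), np.float64(55.2)), [519, 174, 69, 86, 4609])
bay2c [220. 219.] (array([ 434. , -403.7]), -8.0, (np.float64(61.0), np.float64(61.0)), [188, 185, 67, 64, 3574])
```

View pics/bay2.png

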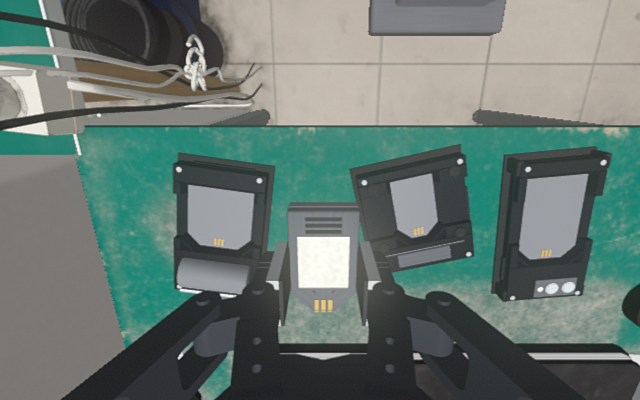

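The printer bay is at (415,205) px → (422,-221) mm, 13.3°, 59x39 mm, as it should be. The held pack is centred in the gripper. Moving over the bay.

Call:
move_arm(series="-0.012 0.043 0.02 0 0 -0.116 0.3;-0.023 0.086 0.04 0 0 -0.232 0.3;-0.023 0.086 0.07 0 0 -0.232 0.3;-0.023 0.086 0.099 0 0 -0.232 0.3;-0.023 0.086 0.099 0 0 -0.232 0.3")

```text
t: 6.0
eef_pos: [0.4201, -0.2215, 0.0579]
tcp_rot: [[-0.973, -0.23, -0.005], [-0.23, 0.973, 0.002], [0.004, 0.004, -1.0]]
wrist_force: [-0.2, -0.5, -1.4]
opening: 0.0326
finger_force: 50.1
```

Call:
move_arm(series="0 0 0 0 0 0 0.3;0 0 0 0 0 0 0.3")

```text
t: 6.2
eef_pos: [0.4222, -0.2235, 0.0615]
tcp_rot: [[-0.974, -0.228, 0.002], [-0.228, 0.974, -0.001], [-0.001, -0.001, -1.0]]
wrist_force: [-0.6, -0.4, 0.2]
opening: 0.0327
finger_force: 50.1
```

```bash
python3 - <<'E'
from h import *
s=r.read_state();print(s["eef_pos"],s["tcp_rot"].round(3).tolist(),s["opening"],tool([.4218,-.2213,.0365]).round(4))
im=snapshot("wrist");cv2.imwrite("pics/fit1.png",im[:,:,::-1])
E
```

```text
[ 0.422243   -0.22353401  0.06154183] [[-0.974, -0.228, 0.002], [-0.228, 0.974, -0.001], [-0.001, -0.001, -1.0]] 0.032655389417516695 [-0.      0.0023  0.025 ]
```

View pics/fit1.png

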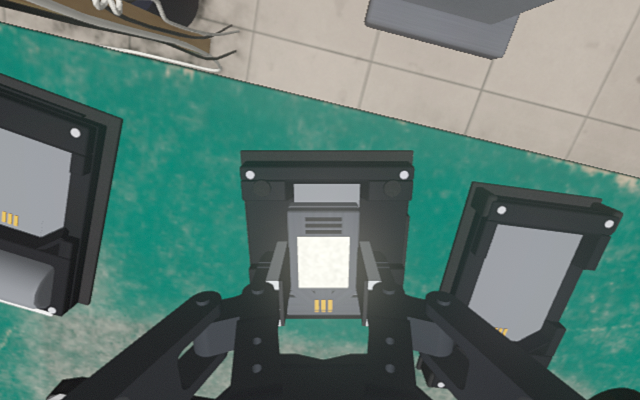

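The pack sits in line over the bay, whose floor is visible behind its tail. Going down.

Call:
move_arm(series="0 0.002 0.008 0 0 0 0.3;0 0.002 0.016 0 0 0 0.3;0 0.002 0.025 0 0 0 0.3;0 0.002 0.025 0 0 0 0.3;0 0.002 0.025 0 0 0 0.3")

```text
t: 6.75
eef_pos: [0.4209, -0.2209, 0.0347]
tcp_rot: [[-0.974, -0.228, -0.001], [-0.228, 0.974, 0.0], [0.001, 0.001, -1.0]]
wrist_force: [-0.8, -0.3, -0.1]
opening: 0.0327
finger_force: 52.6
```

Call:
move_arm(series="0 0 0 0 0 0 0.5;0 0 0 0 0 0 0.5;0 0 0 0 0 0 0.5;0 0 -0.04 0 0 0 0.5;0 0 -0.08 0 0 0 0.5")

```text
t: 7.25
eef_pos: [0.4203, -0.2206, 0.1153]
tcp_rot: [[-0.974, -0.228, -0.003], [-0.228, 0.974, 0.002], [0.003, 0.002, -1.0]]
wrist_force: [0.5, -0.1, -1.2]
opening: 0.0426
finger_force: 0.0
```

Call:
move_arm(series="0.02 0 -0.05 0 0 0.06 0.8;0.04 0 -0.07 0 0 0.12 0.8;0.04 0 -0.07 0 0 0.12 0.8;0.04 0 -0.07 0 0 0.12 0.8")

```text
t: 7.65
eef_pos: [0.3823, -0.2304, 0.1857]
tcp_rot: [[-0.994, -0.11, 0.002], [-0.11, 0.994, -0.001], [-0.001, -0.001, -1.0]]
wrist_force: [0.3, 0.6, -0.5]
opening: 0.0686
finger_force: 0.0
```

```bash
python3 - <<'E'
from h import *
s=r.read_state();print(s["eef_pos"],s["tcp_rot"].round(3).tolist(),s["opening"],s["wrist_force"])
look("done1",(.422,-.2213),.028,"pack")
im=cv2.imread("pics/done1.png"); c=camera_model("wrist"); p=proj(c,(.422,-.221,.028))[0].astype(int)
y=max(0,p[1]-110);x=max(0,p[0]-130)
cv2.imwrite("pics/done1c.png",cv2.resize(im[y:y+220,x:x+260],None,fx=2,fy=2))
E
```

```text
[ 0.3822628  -0.2303936   0.18570119] [[-0.994, -0.11, 0.002], [-0.11, 0.994, -0.001], [-0.001, -0.001, -1.0]] 0.06859804568125298 [ 0.25165483  0.58956701 -0.54205953]
done1 [327. 218.] (array([ 421.6, -213. ]), 13.1, (np.float64(107.5), np.float64(79.3)), [296, 164, 83, 105, 6841])
```

View pics/done1c.png

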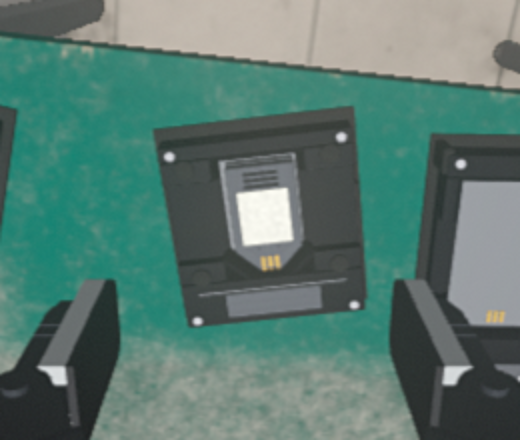

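The short pack sits in the printer bay with rims evenly visible all round and its nose at the clipped end. Next is the square pack.

Call:
move_arm(series="-0.008 0.042 0 0 0 0.04 1;-0.016 0.085 0 0 0 0.08 1;-0.024 0.128 0 0 0 0.12 1;-0.032 0.171 0 0 0 0.16 1;-0.04 0.215 0 0 0 0.2 1")

```text
t: 8.2
eef_pos: [0.3981, -0.0099, 0.184]
tcp_rot: [[-0.996, 0.09, -0.002], [0.09, 0.996, 0.0], [0.002, 0.0, -1.0]]
wrist_force: [0.7, 0.4, 0.1]
opening: 0.0853
finger_force: 0.0
```

```bash
python3 - <<'E'
from h import *
s=r.read_state();print(s["eef_pos"],s["tcp_rot"].round(3).tolist(),tool([.415,.187,.13]).round(3))
E
```

```text
[ 0.39813032 -0.00986724  0.18403337] [[-0.996, 0.09, -0.002], [0.09, 0.996, 0.0], [0.002, 0.0, -1.0]] [0.001 0.198 0.054]
```

Call:
move_arm(series="0 0.048 0 0 0 0.04 1;0 0.096 0.01 0 0 0.08 1;0 0.144 0.02 0 0 0.13 1;0 0.19 0.035 0 0 0.13 1;0 0.193 0.054 0 0 0.13 1")

```text
t: 8.7
eef_pos: [0.4156, 0.1881, 0.1298]
tcp_rot: [[-0.978, 0.208, 0.0], [0.208, 0.978, 0.004], [0.001, 0.004, -1.0]]
wrist_force: [0.3, -0.1, -0.6]
opening: 0.0855
finger_force: 0.0
```

Call:
move_arm(series="0 0 0 0 0 0 1;0 0 0 0 0 0 1;0 0 0 0 0 0 1")

```text
t: 9.0
eef_pos: [0.4158, 0.1791, 0.1314]
tcp_rot: [[-0.976, 0.219, -0.0], [0.219, 0.976, -0.001], [0.0, -0.001, -1.0]]
wrist_force: [-0.2, -0.7, -0.7]
opening: 0.0853
finger_force: 0.0
```

```bash
cat > lp.py <<'E'
from h import *
def lookpack(name,seedw,L,W):
    """tail-edge based centre: label + dark body blob, restricted to a window round the seed"""
    c=camera_model("wrist");im=snapshot("wrist")[:,:,::-1].copy();cv2.imwrite(f"pics/{name}.png",im)
    B,G,R=cv2.split(im.astype(int)); H,S,V=cv2.split(cv2.cvtColor(im,cv2.COLOR_BGR2HSV))
    sd=proj(c,[*seedw,.012])[0]
    hyp=np.hypot(*(np.indices(S.shape)[::-1]-sd[:,None,None])); rad=.075*308/(c["origin"][2])
    # body: dark grey; label: bright; contacts: gold
    m=(((V<115)&(S<60))|((V>185)&(S<25))|((H<32)&(S>40)))&(hyp<rad)
    m=cv2.morphologyEx(m.astype(np.uint8),cv2.MORPH_CLOSE,np.ones((5,5)));m=cv2.morphologyEx(m,cv2.MORPH_OPEN,np.ones((5,5)))
    cv2.imwrite(f"pics/{name}_m.png",m*255)
    cen,a,d,st=rect(c,m,sd,.010); print(name,sd.round(),cen,a,d,st)
    # label and gold give an independent axis
    lab=cv2.morphologyEx(((V>185)&(S<25)&(hyp<rad)).astype(np.uint8),cv2.MORPH_OPEN,np.ones((5,5)))
    print(" label",rect(c,lab,sd,.013))
    gold=(H<32)&(S>70)&(hyp<rad)&(V>120); yy,xx=np.nonzero(gold); print(" gold",cast(c,(xx.mean(),yy.mean()),.013)[0].round(4),len(xx))
    s=r.read_state();print(s["eef_pos"].round(4),"yaw",np.degrees(np.arctan2(-s["tcp_rot"][1,0],-s["tcp_rot"][0,0])).round(1),"shift to centre",tool([cen[0]/1000,cen[1]/1000,.06]).round(4))
E
python3 - <<'E'
from lp import *
lookpack("sq1",(.423,.187),56,56)
E
```

```text
sq1 [333. 198.] [425.5 190.8] -12.9 (np.float64(59.2), np.float64(56.9)) [304, 165, 69, 67, 4216]
 label (array([425.5, 191.1]), -12.6, (np.float64(26.6), np.float64(40.6)), [314, 185, 49, 31, 1514])
 gold [0.4496 0.1859 0.013 ] 60
[0.416  0.1791 0.1317] yaw -12.7 shift to centre [-0.0067  0.0135  0.0717]
```

Call:
move_arm(series="-0.008 0.0135 0.035 0 0 0 1;-0.008 0.0135 0.07 0 0 0 1;-0.008 0.0135 0.07 0 0 0 1;-0.008 0.0135 0.07 0 0 0 1;-0.008 0.0135 0.07 0 0 0 1")

```text
t: 9.55
eef_pos: [0.4271, 0.1914, 0.0629]
tcp_rot: [[-0.976, 0.219, 0.002], [0.219, 0.976, 0.001], [-0.002, 0.001, -1.0]]
wrist_force: [0.3, -0.4, -0.9]
opening: 0.0856
finger_force: 0.0
```

```bash
python3 - <<'E'
from lp import *
lookpack("sq2",(.425,.190),56,56)
E
```

```text
sq2 [318. 224.] [425.7 190.9] -12.6 (np.float64(60.7), np.float64(57.0)) [273, 177, 94, 90, 6703]
 label (array([425.3, 191.2]), -12.6, (np.float64(27.6), np.float64(40.5)), [287, 204, 67, 42, 2737])
 gold [0.4497 0.1855 0.013 ] 101
[0.4272 0.1915 0.063 ] yaw -12.6 shift to centre [ 0.0014 -0.0009  0.003 ]
```

Call:
move_arm(series="0 -0.001 0.022 0 0 0 1;0 -0.001 0.0445 0 0 0 1;0 -0.001 0.0445 0 0 0 1;0 -0.001 0.0445 0 0 0 0.55;0 -0.001 0.0445 0 0 0 0.55")

```text
t: 10.1
eef_pos: [0.4268, 0.1908, 0.0181]
tcp_rot: [[-0.976, 0.218, 0.002], [0.218, 0.976, 0.001], [-0.002, 0.001, -1.0]]
wrist_force: [-0.1, -0.4, 0.2]
opening: 0.0591
finger_force: 0.0
```

Call:
move_arm(series="0 0 0 0 0 0 0.55;0 0 0 0 0 0 0.55;0 0 0 0 0 0 0.55")

```text
t: 10.4
eef_pos: [0.4268, 0.1908, 0.0184]
tcp_rot: [[-0.976, 0.218, 0.002], [0.218, 0.976, 0.001], [-0.002, 0.001, -1.0]]
wrist_force: [-1.0, -1.1, 7.6]
opening: 0.0549
finger_force: 51.9
```

Call:
move_arm(series="0 0 -0.045 0 0 0 0.55;0 0 -0.09 0 0 0 0.55;-0.01 -0.042 -0.11 0 0 0 0.55;-0.02 -0.088 -0.12 0 0 0 0.55;-0.031 -0.136 -0.12 0 0 0 0.55")

```text
t: 10.9
eef_pos: [0.4276, 0.0502, 0.1394]
tcp_rot: [[-0.976, 0.216, 0.005], [0.216, 0.976, 0.001], [-0.005, 0.002, -1.0]]
wrist_force: [0.9, -0.5, -1.1]
opening: 0.0547
finger_force: 55.0
```

Call:
move_arm(series="-0.011 -0.047 0 0 0 -0.02 0.55;-0.022 -0.094 0 0 0 -0.04 0.55;-0.033 -0.141 0 0 0 -0.06 0.55;-0.045 -0.188 0 0 0 -0.079 0.55;-0.056 -0.235 0 0 0 -0.079 0.55")

```text
t: 11.4
eef_pos: [0.43, -0.1926, 0.138]
tcp_rot: [[-0.99, 0.14, 0.002], [0.14, 0.99, -0.001], [-0.002, -0.0, -1.0]]
wrist_force: [1.2, 0.8, -1.2]
opening: 0.054
finger_force: 55.0
```

```bash
python3 - <<'E'
from h import *
s=r.read_state();print(s["eef_pos"],s["tcp_rot"].round(3).tolist(),s["opening"],tool([.4341,-.4039,.14]).round(3))
E
```

```text
[ 0.42997004 -0.19257789  0.13796855] [[-0.99, 0.14, 0.002], [0.14, 0.99, -0.001], [-0.002, -0.0, -1.0]] 0.053995346724131706 [-0.034 -0.209 -0.002]
```

Call:
move_arm(series="-0.007 -0.045 0 0 0 0 0.55;-0.014 -0.09 0 0 0 0 0.55;-0.021 -0.135 0 0 0 0 0.55;-0.028 -0.18 0 0 0 0 0.55;-0.034 -0.209 0 0 0 0 0.55")

```text
t: 11.9
eef_pos: [0.4331, -0.4063, 0.1378]
tcp_rot: [[-0.99, 0.144, 0.0], [0.144, 0.99, -0.002], [-0.001, -0.002, -1.0]]
wrist_force: [0.3, 0.4, -1.0]
opening: 0.0545
finger_force: 55.0
```

Call:
move_arm(series="0 0 0.03 0 0 0 0.55;0 0 0.06 0 0 0 0.55;0 0 0.06 0 0 0 0.55;0 0 0.06 0 0 0 0.55;0 0 0.06 0 0 0 0.55")

```text
t: 12.4
eef_pos: [0.4353, -0.4026, 0.0787]
tcp_rot: [[-0.99, 0.14, 0.002], [0.14, 0.99, -0.002], [-0.002, -0.001, -1.0]]
wrist_force: [-0.3, 0.6, -1.3]
opening: 0.0545
finger_force: 54.9
```

```bash
cat >> lp.py <<'E'
def held(name,L,bay,zt):
    """label/gold/tail of held pack in the tool frame, and the shift to the bay"""
    c=camera_model("wrist");im=snapshot("wrist")[:,:,::-1].copy();cv2.imwrite(f"pics/{name}.png",im)
    s=r.read_state();e=s["eef_pos"];ztop=e[2]-.0055 if False else e[2]+zt
    H,S,V=cv2.split(cv2.cvtColor(im,cv2.COLOR_BGR2HSV))
    lab=(V>185)&(S<25);sd=proj(c,[e[0],e[1],ztop])[0]
    R=s["tcp_rot"]
    cen,a,d,st=rect(c,lab,sd,ztop);print("label dims",d,"yaw",a,"in tool",(R.T@np.array([cen[0]/1e3-e[0],cen[1]/1e3-e[1],0])).round(4))
    print("V up col",[(y,int(V[y,int(st[0]+st[2]/2)])) for y in range(st[1]-45,st[1],3)])
    print(e.round(4),"yaw",np.degrees(np.arctan2(-R[1,0],-R[0,0])).round(1),s["opening"].round(4),"shift to bay",tool(bay).round(4))
E
python3 - <<'E'
from lp import *
held("h2",56,(.4341,-.4039,.0335),-.0055)
E
```

```text
label dims (np.float64(28.0), np.float64(40.9)) yaw -7.9 in tool [ 0.0016  0.0011 -0.    ]
V up col [(193, 175), (196, 176), (199, 176), (202, 181), (205, 102), (208, 115), (211, 103), (214, 143), (217, 144), (220, 104), (223, 148), (226, 106), (229, 148), (232, 112), (235, 146)]Traceback (most recent call last):
  File "<stdin>", line 2, in <module>
  File "lp.py", line 27, in held
    print(e.round(4),"yaw",np.degrees(np.arctan2(-R[1,0],-R[0,0])).round(1),s["opening"].round(4),"shift to bay",tool(bay).round(4))
                                                                            ^^^^^^^^^^^^^^^^^^
AttributeError: 'float' object has no attribute 'round'
```

View pics/h2.png

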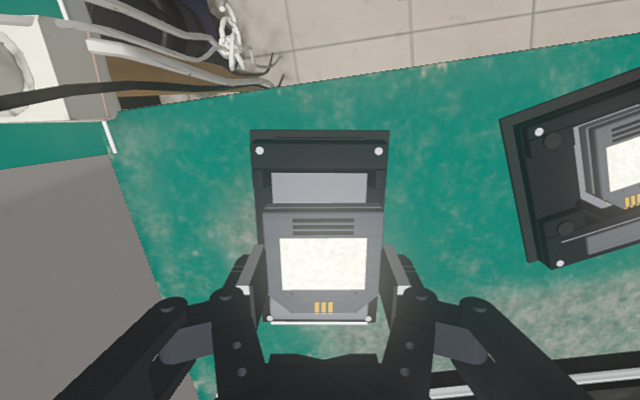

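The square pack is in line over the terminal bay, with floor showing behind its tail at (319,188). Going down and releasing.

Call:
move_arm(series="0.001 -0.001 0.015 0 0 0 0.55;0.001 -0.001 0.026 0 0 0 0.55;0.001 -0.001 0.035 0 0 0 0.55;0.001 -0.001 0.041 0 0 0 0.55;0.001 -0.001 0.045 0 0 0 0.55")

```text
t: 12.95
eef_pos: [0.4333, -0.4029, 0.0333]
tcp_rot: [[-0.99, 0.14, -0.0], [0.14, 0.99, -0.0], [0.0, -0.0, -1.0]]
wrist_force: [-10.9, 9.5, 52.4]
opening: 0.0543
finger_force: 60.6
```

Call:
move_arm(series="0 0 0 0 0 0 0.55;0 0 0 0 0 0 0.75;0 0 0 0 0 0 0.75;0 0 0 0 0 0 0.75;0 0 -0.03 0 0 0 0.75")

```text
t: 13.45
eef_pos: [0.4316, -0.4015, 0.0588]
tcp_rot: [[-0.99, 0.14, -0.005], [0.14, 0.99, 0.005], [0.006, 0.004, -1.0]]
wrist_force: [0.7, 0.8, -0.5]
opening: 0.0641
finger_force: 0.0
```

```bash
sed -i 's/s\["opening"\].round(4)/s["opening"]/' lp.py; python3 - <<'E'
from h import *
s=r.read_state();print(s["eef_pos"],s["opening"],s["finger_force"],s["wrist_force"])
E
```

```text
[ 0.43159493 -0.40150941  0.05875302] 0.064120028744625 0.0 [ 0.65950631  0.76980622 -0.52230959]
```

There was a 52 N push at the bottom, so I'm lifting to look at how it sits.

Call:
move_arm(series="0.01 0 -0.04 0 0 0 0.8;0.03 0 -0.08 0 0 0 0.8;0.04 0 -0.11 0 0 0 1;0.04 0 -0.11 0 0 0 1;0.04 0 -0.11 0 0 0 1")

```text
t: 13.95
eef_pos: [0.3938, -0.3978, 0.1724]
tcp_rot: [[-0.99, 0.141, 0.001], [0.141, 0.99, -0.001], [-0.001, -0.001, -1.0]]
wrist_force: [-0.3, -0.2, -0.5]
opening: 0.0857
finger_force: 0.0
```

```bash
cat >> lp.py <<'E'
def check(name,bay,yaw,L,W):
    """project the expected top-face corners of a seated pack over a crop"""
    c=camera_model("wrist");im=snapshot("wrist")[:,:,::-1].copy()
    u=np.array([np.cos(np.radians(yaw)),np.sin(np.radians(yaw))]);v=np.array([-u[1],u[0]])
    H,S,V=cv2.split(cv2.cvtColor(im,cv2.COLOR_BGR2HSV));lab=(V>165)&(S<30)
    sd=proj(c,[*bay,.028])[0];print(name,sd.round(),"label",rect(c,lab,sd,.028))
    x,y=(sd-[130,100]).astype(int).clip(0);cv2.imwrite(f"pics/{name}.png",cv2.resize(im[y:y+200,x:x+260],None,fx=2.5,fy=2.5,interpolation=2))
E
python3 - <<'E'
from lp import *
print(r.read_state()["eef_pos"])
check("done2",(.4341,-.4039),-8,56,56)
E
```

```text
[ 0.39381461 -0.39777419  0.17239146]
done2 [322. 224.] label (array([ 431.9, -401.6]), -8.0, (np.float64(27.9), np.float64(41.2)), [302, 208, 44, 28, 1225])
```

View pics/done2.png

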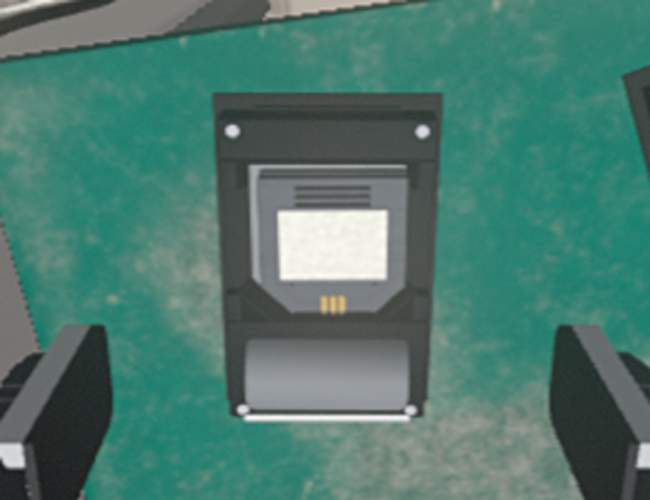

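The square pack appears down in the bay against its right wall. I'll triangulate label heights from two positions as a cheap check on the way out.

```bash
cat >> lp.py <<'E'
import json,os
def rays(tag,pts):
    c=camera_model("wrist");im=snapshot("wrist")[:,:,::-1].copy();cv2.imwrite(f"pics/{tag}.png",im)
    H,S,V=cv2.split(cv2.cvtColor(im,cv2.COLOR_BGR2HSV));n,lab,st,cen=cv2.connectedComponentsWithStats(((V>165)&(S<30)).astype(np.uint8),connectivity=4)
    D=json.load(open("rays.json")) if os.path.exists("rays.json") else {}
    for k,p in pts.items():
        sd=proj(c,[*p,.028])[0]; i=min([i for i in range(1,n) if st[i,4]>300],key=lambda i:np.hypot(*(cen[i]-sd)))
        d=cast(c,cen[i],0)[0]-c["origin"];d/=np.linalg.norm(d); D.setdefault(k,[]).append([c["origin"].tolist(),d.tolist()]); print(k,st[i].tolist())
        A=sum(np.eye(3)-np.outer(b,b) for a,b in D[k]);q=sum((np.eye(3)-np.outer(b,b))@np.array(a) for a,b in D[k])
        if len(D[k])>1: print(k,np.linalg.solve(A,q).round(4))
    json.dump(D,open("rays.json","w"))
E
python3 - <<'E'
from lp import *
rays("ra",dict(sq=(.432,-.402),sh=(.421,-.221)))
E
```

```text
sq [301, 209, 45, 28, 1229]
sh [502, 166, 34, 37, 858]
```

Call:
move_arm(series="0 0.045 0 0 0 -0.05 1;0 0.09 0 0 0 -0.1 1;0 0.135 0 0 0 -0.14 1;0 0.16 0 0 0 -0.14 1;0 0.16 0 0 0 -0.14 1")

```text
t: 14.55
eef_pos: [0.4169, -0.2344, 0.1707]
tcp_rot: [[-1.0, -0.006, -0.002], [-0.006, 1.0, 0.003], [0.002, 0.003, -1.0]]
wrist_force: [-0.3, -0.6, 0.2]
opening: 0.0852
finger_force: 0.0
```

Call:
move_arm(series="0 0 0 0 0 0 1;0 0 0 0 0 0 1;0 0 0 0 0 0 1")

```text
t: 14.85
eef_pos: [0.4159, -0.2401, 0.1713]
tcp_rot: [[-1.0, 0.003, -0.001], [0.003, 1.0, 0.0], [0.001, 0.0, -1.0]]
wrist_force: [-0.4, -0.1, 0.1]
opening: 0.0855
finger_force: 0.0
```

```bash
python3 - <<'E'
from lp import *
rays("rb",dict(sq=(.432,-.402),sh=(.421,-.221)))
s=r.read_state();print(s["eef_pos"],s["tcp_rot"].round(3).tolist(),tool([.40,.10,.17]).round(3))
E
```

```text
sq [123, 184, 47, 35, 1348]
sq [ 0.4317 -0.4016  0.0284]
sh [327, 170, 34, 35, 868]
sh [ 0.4194 -0.2208  0.0281]
[ 0.41587906 -0.23999134  0.17137632] [[-1.0, 0.003, -0.001], [0.003, 1.0, 0.0], [0.001, 0.0, -1.0]] [0.017 0.34  0.001]
```

Both labels triangulate to z = 28 mm, as a fully seated pack should. Next is the medium pack.

Call:
move_arm(series="0.002 0.048 0 0 0 0 1;0.004 0.096 0 0 0 0 1;0.006 0.145 0 0 0 0.05 1;0.008 0.194 0 0 0 0.1 1;0.01 0.243 0 0 0 0.15 1")

```text
t: 15.4
eef_pos: [0.4063, 0.0051, 0.1719]
tcp_rot: [[-0.988, 0.154, 0.001], [0.154, 0.988, -0.0], [-0.001, 0.0, -1.0]]
wrist_force: [1.9, -0.1, -0.9]
opening: 0.0856
finger_force: 0.0
```

```bash
python3 - <<'E'
from h import *
s=r.read_state();print(s["eef_pos"],s["tcp_rot"].round(3).tolist(),tool([.41,.32,.14]).round(3))
E
```

```text
[0.40632467 0.00507623 0.17187069] [[-0.988, 0.154, 0.001], [0.154, 0.988, -0.0], [-0.001, 0.0, -1.0]] [0.045 0.312 0.032]
```

Call:
move_arm(series="0.007 0.048 0 0 0 0.03 1;0.014 0.096 0 0 0 0.06 1;0.021 0.144 0 0 0 0.1 1;0.028 0.192 0 0 0 0.13 1;0.035 0.239 0 0 0 0.16 1")

```text
t: 15.9
eef_pos: [0.408, 0.2471, 0.1718]
tcp_rot: [[-0.951, 0.308, 0.0], [0.308, 0.951, -0.0], [-0.0, 0.0, -1.0]]
wrist_force: [1.3, -0.1, -0.4]
opening: 0.0853
finger_force: 0.0
```

Call:
move_arm(series="0 0.04 0.015 0 0 0 1;0 0.073 0.032 0 0 0 1;0 0.073 0.032 0 0 0 1;0 0.073 0.032 0 0 0 1;0 0.073 0.032 0 0 0 1")

```text
t: 16.4
eef_pos: [0.4303, 0.3136, 0.1398]
tcp_rot: [[-0.952, 0.308, -0.0], [0.308, 0.952, -0.001], [-0.0, -0.001, -1.0]]
wrist_force: [0.7, -0.8, -0.7]
opening: 0.0853
finger_force: 0.0
```

```bash
python3 - <<'E'
from lp import *
lookpack("med1",(.43,.325),80,50)
E
```

```text
med1 [334. 185.] [431.2 327.2] -15.3 (np.float64(42.1), np.float64(36.5)) [315, 160, 44, 49, 1952]
 label (array([431. , 327.2]), -15.2, (np.float64(40.1), np.float64(36.1)), [315, 162, 44, 47, 1925])
 gold [0.4667 0.3177 0.013 ] 59
[0.4304 0.3135 0.1401] yaw -17.9 shift to centre [0.0035 0.0133 0.0801]
```

Call:
move_arm(series="0.0015 0.0135 0.04 0 0 -0.048 1;0.0015 0.0135 0.078 0 0 -0.048 1;0.0015 0.0135 0.078 0 0 -0.048 1;0.0015 0.0135 0.078 0 0 -0.048 1;0.0015 0.0135 0.078 0 0 -0.048 1")

```text
t: 16.95
eef_pos: [0.4338, 0.3284, 0.0638]
tcp_rot: [[-0.965, 0.261, 0.002], [0.261, 0.965, 0.001], [-0.002, 0.002, -1.0]]
wrist_force: [-0.7, -0.7, -0.6]
opening: 0.0854
finger_force: 0.0
```

```bash
sed -i 's/(V<115)&(S<60)/(V<155)\&(S<26)/' lp.py; python3 - <<'E'
from lp import *
lookpack("med2",(.433,.327),80,50)
E
```

```text
med2 [318. 226.] [435.3 303.6] 14.2 (np.float64(88.9), np.float64(127.9)) [203, 152, 188, 169, 13579]
 label (array([431. , 327.4]), -15.1, (np.float64(39.8), np.float64(36.3)), [288, 193, 60, 60, 3522])
 gold [0.4669 0.318  0.013 ] 95
[0.4338 0.3286 0.0639] yaw -15.1 shift to centre [-0.008  -0.0238  0.0039]
```

Label and gold contacts repeat across both looks: centre (433,327) mm, yaw -15.1°. Gripping.

Call:
move_arm(series="0 -0.0015 0.022 0 0 0 1;0 -0.0015 0.044 0 0 0 1;0 -0.0015 0.044 0 0 0 1;0 -0.0015 0.044 0 0 0 0.48;0 -0.0015 0.044 0 0 0 0.48")

```text
t: 17.5
eef_pos: [0.4331, 0.3275, 0.0194]
tcp_rot: [[-0.966, 0.26, 0.002], [0.26, 0.966, 0.001], [-0.001, 0.002, -1.0]]
wrist_force: [0.3, -0.0, -0.3]
opening: 0.0592
finger_force: 0.0
```

Call:
move_arm(series="0 0 0 0 0 0 0.48;0 0 0 0 0 0 0.48;0 0 0 0 0 0 0.48;0 0 -0.045 0 0 0 0.48;0 0 -0.09 0 0 0 0.48")

```text
t: 18.0
eef_pos: [0.4316, 0.3265, 0.1087]
tcp_rot: [[-0.966, 0.26, -0.002], [0.26, 0.966, -0.001], [0.002, -0.002, -1.0]]
wrist_force: [1.0, 0.5, -1.1]
opening: 0.0483
finger_force: 53.0
```

```bash
python3 - <<'E'
from h import *
s=r.read_state();print(s["eef_pos"],s["tcp_rot"].round(3).tolist(),s["opening"],s["finger_force"],tool([.4338,-.0916,.13]).round(3))
E
```

```text
[0.43164158 0.32650993 0.10866866] [[-0.966, 0.26, -0.002], [0.26, 0.966, -0.001], [0.002, -0.002, -1.0]] 0.04833818284905789 53.040191531181335 [-0.111 -0.403 -0.021]
```

Call:
move_arm(series="-0.012 -0.044 -0.01 0 0 -0.04 0.48;-0.024 -0.088 -0.02 0 0 -0.08 0.48;-0.036 -0.132 -0.03 0 0 -0.12 0.48;-0.048 -0.176 -0.03 0 0 -0.16 0.48;-0.06 -0.22 -0.03 0 0 -0.2 0.48")

```text
t: 18.5
eef_pos: [0.4333, 0.0972, 0.139]
tcp_rot: [[-0.998, 0.061, 0.002], [0.061, 0.998, -0.0], [-0.002, 0.0, -1.0]]
wrist_force: [1.2, -1.1, -0.7]
opening: 0.0486
finger_force: 53.1
```

```bash
python3 - <<'E'
from h import *
s=r.read_state();print(s["eef_pos"],s["tcp_rot"].round(3).tolist(),s["opening"],s["finger_force"],tool([.4338,-.0916,.13]).round(3))
E
```

```text
[0.43326113 0.09721983 0.13904681] [[-0.998, 0.061, 0.002], [0.061, 0.998, -0.0], [-0.002, 0.0, -1.0]] 0.04860344989614044 53.0795681476593 [-0.012 -0.188  0.009]
```

Call:
move_arm(series="-0.003 -0.047 0 0 0 -0.05 0.48;-0.006 -0.094 0 0 0 -0.1 0.48;-0.009 -0.141 0 0 0 -0.157 0.48;-0.012 -0.184 0.01 0 0 -0.157 0.48;-0.012 -0.184 0.03 0 0 -0.157 0.48")

```text
t: 19.0
eef_pos: [0.4339, -0.0928, 0.1089]
tcp_rot: [[-0.997, -0.084, 0.003], [-0.084, 0.996, -0.004], [-0.003, -0.004, -1.0]]
wrist_force: [0.1, 0.1, -1.3]
opening: 0.0485
finger_force: 53.1
```

Call:
move_arm(series="0 0 0.025 0 0 0 0.48;0 0 0.025 0 0 0 0.48;0 0 0.025 0 0 0 0.48;0 0 0.025 0 0 0 0.48")

```text
t: 19.4
eef_pos: [0.4343, -0.0851, 0.084]
tcp_rot: [[-0.995, -0.095, 0.002], [-0.095, 0.995, -0.0], [-0.002, -0.001, -1.0]]
wrist_force: [-0.7, -0.1, -0.9]
opening: 0.0481
finger_force: 53.0
```

```bash
python3 - <<'E'
from lp import *
held("h3",80,(.4338,-.0916,.0347),-.0065)
c=camera_model("wrist");s=r.read_state();e=s["eef_pos"]
im=cv2.imread("pics/h3.png");V=cv2.cvtColor(im,cv2.COLOR_BGR2HSV)
H,S,V=cv2.split(V);g=(H<32)&(S>70)&(V>120)
n,l,st,cen=cv2.connectedComponentsWithStats(cv2.dilate(g.astype(np.uint8),np.ones((5,5))))
for i in range(1,n):
    if st[i,4]>60: print(st[i],(s["tcp_rot"].T@(cast(c,cen[i],e[2]-.0065)[0]-e)).round(4))
E
```

```text
label dims (np.float64(40.1), np.float64(36.6)) yaw 5.5 in tool [ 0.002   0.0007 -0.    ]
V up col [(179, 90), (182, 91), (185, 104), (188, 138), (191, 141), (194, 92), (197, 143), (200, 96), (203, 139), (206, 103), (209, 128), (212, 144), (215, 145), (218, 146), (221, 147)]
[ 0.4343 -0.0852  0.084 ] yaw 5.4 0.04871135258449229 shift to bay [ 0.0012 -0.0063  0.0493]
[106 212  22  17 307] [ 0.0238 -0.0941  0.0065]
[313 317  21  16 334] [-0.0353  0.0007  0.0066]
```

Call:
move_arm(series="0.001 -0.006 0.012 0 0 0 0.48;0.001 -0.006 0.022 0 0 0 0.48;0.001 -0.006 0.032 0 0 0 0.48;0.001 -0.006 0.04 0 0 0 0.48;0.001 -0.006 0.042 0 0 0 0.48")

```text
t: 19.95
eef_pos: [0.4327, -0.0912, 0.0399]
tcp_rot: [[-0.996, -0.095, -0.001], [-0.095, 0.996, 0.0], [0.001, 0.0, -1.0]]
wrist_force: [-0.5, -0.4, -1.0]
opening: 0.0483
finger_force: 53.1
```

```bash
python3 - <<'E'
from lp import *
s=r.read_state();print(s["eef_pos"],s["wrist_force"],tool((.4338,-.0916,.0347)).round(4))
E
```

```text
[ 0.43273668 -0.09117508  0.0399266 ] [-0.54619358 -0.43817337 -0.97010744] [-0.001  -0.0005  0.0052]
```

Call:
move_arm(series="0 0 0.003 0 0 0 0.48;0 0 0.005 0 0 0 0.48;0 0 0.005 0 0 0 0.48;0 0 0.005 0 0 0 0.68;0 0 0.005 0 0 0 0.68")

```text
t: 20.45
eef_pos: [0.4333, -0.0916, 0.036]
tcp_rot: [[-0.996, -0.094, 0.001], [-0.094, 0.996, -0.0], [-0.001, -0.0, -1.0]]
wrist_force: [-0.2, -0.6, 0.0]
opening: 0.058
finger_force: 0.0
```

Call:
move_arm(series="0 0 0 0 0 0 0.68;0 0 -0.04 0 0 0 0.68;0.02 0 -0.085 0 0 0 0.68;0.03 0 -0.13 0 0 0 1;0.03 0 -0.13 0 0 0 1")

```text
t: 20.95
eef_pos: [0.4043, -0.0948, 0.1703]
tcp_rot: [[-0.996, -0.093, 0.007], [-0.093, 0.996, -0.003], [-0.007, -0.004, -1.0]]
wrist_force: [0.2, -0.7, 0.4]
opening: 0.0841
finger_force: 0.0
```

Call:
move_arm(series="0 0 0 0 0 0 1;0 0 0 0 0 0 1;0 0 0 0 0 0 1")

```text
t: 21.25
eef_pos: [0.4028, -0.0942, 0.1647]
tcp_rot: [[-0.996, -0.094, -0.002], [-0.094, 0.996, 0.001], [0.002, 0.001, -1.0]]
wrist_force: [0.1, 0.5, -0.3]
opening: 0.0854
finger_force: 0.0
```

```bash
python3 - <<'E'
from lp import *
rays("pa",dict(med=(.432,-.0918)))
check("done3",(.4338,-.0916),5.5,80,50)
s=r.read_state();print(s["eef_pos"],s["tcp_rot"].round(3).tolist())
E
```

```text
med [302, 195, 42, 42, 1703]
done3 [322. 218.] label (array([431.5, -91. ]), 5.5, (np.float64(40.5), np.float64(37.1)), [302, 195, 42, 42, 1703])
[ 0.40290286 -0.09412754  0.16480005] [[-0.996, -0.095, -0.002], [-0.095, 0.996, 0.001], [0.002, 0.001, -1.0]]
```

```bash
python3 - <<'E'
from h import *
c=camera_model("side")
print("woodpost",cast(c,(265,203),0)[0].round(3))
for z in(.2,.25,.3,.35,.4): print(z,proj(c,(.63,.07,z))[0].round(),[cast(c,p,z)[0].round(3).tolist() for p in((241,97),(300,116))])
E
```

```text
woodpost [0.793 0.132 0.   ]
0.2 [311. 159.] [[1.115, -0.23, 0.2], [0.811, -0.187, 0.2]]
0.25 [310. 147.] [[1.051, -0.144, 0.25], [0.764, -0.105, 0.25]]
0.3 [310. 133.] [[0.987, -0.059, 0.3], [0.717, -0.022, 0.3]]
0.35 [310. 120.] [[0.923, 0.026, 0.35], [0.67, 0.061, 0.35]]
0.4 [309. 105.] [[0.859, 0.111, 0.4], [0.623, 0.144, 0.4]]
```

Call:
move_arm(series="0.002 0.048 0 0 0 0.03 1;0.004 0.096 0 0 0 0.06 1;0.006 0.144 0 0 0 0.09 1;0.008 0.192 0 0 0 0.09 1;0.01 0.24 0 0 0 0.09 1")

```text
t: 21.85
eef_pos: [0.37, 0.1454, 0.1653]
tcp_rot: [[-1.0, -0.004, -0.001], [-0.004, 1.0, -0.0], [0.001, -0.0, -1.0]]
wrist_force: [1.3, -0.2, 0.2]
opening: 0.0854
finger_force: 0.0
```

```bash
python3 - <<'E'
from lp import *
rays("pb",dict(med=(.432,-.0918)))
s=r.read_state();print(s["eef_pos"],s["tcp_rot"].round(3).tolist(),tool([.56,.275,.165]).round(3))
E
```

```text
med [48, 226, 54, 41, 1562]
med [ 0.4317 -0.091   0.0259]
[0.36907097 0.15455709 0.16607979] [[-1.0, -0.014, 0.001], [-0.014, 1.0, 0.006], [-0.001, 0.006, -1.0]] [-0.193  0.118  0.002]
```

The shelf ends near y=0.14 at a height of about 0.38 m, so the long pack at (0.60,0.29) is clear of it. Moving there.

Call:
move_arm(series="-0.035 0.03 0 0 0 -0.04 0.6;-0.075 0.06 0 0 0 -0.08 0.6;-0.115 0.09 0 0 0 -0.12 0.6;-0.155 0.118 0 0 0 -0.17 0.6;-0.195 0.118 0 0 0 -0.17 0.6")

```text
t: 22.4
eef_pos: [0.5654, 0.2677, 0.1647]
tcp_rot: [[-0.983, -0.181, -0.002], [-0.181, 0.983, 0.003], [0.001, 0.004, -1.0]]
wrist_force: [0.3, 0.5, 0.5]
opening: 0.0511
finger_force: 0.0
```

Call:
move_arm(series="0 0 0.02 0 0 0 0.6;0 0 0.02 0 0 0 0.6;0 0 0.02 0 0 0 0.6;0 0 0.02 0 0 0 0.6")

```text
t: 22.8
eef_pos: [0.5646, 0.2627, 0.1463]
tcp_rot: [[-0.985, -0.174, -0.0], [-0.174, 0.985, 0.0], [0.0, 0.0, -1.0]]
wrist_force: [0.4, 0.1, 0.6]
opening: 0.051
finger_force: 0.0
```

```bash
python3 - <<'E'
from lp import *
lookpack("lg1",(.604,.292),88,34)
look("rad1",(.565,.43),.015,"bay")
E
```

```text
lg1 [346. 232.] [602.9 292.2] 12.8 (np.float64(99.9), np.float64(39.8)) [323, 179, 46, 98, 3218]
 label (array([605.9, 295.9]), 10.9, (np.float64(43.9), np.float64(24.1)), [337, 213, 27, 44, 1152])
 gold [0.6457 0.3036 0.013 ] 51
[0.5648 0.2627 0.1466] yaw 10.0 shift to centre [-0.0426  0.0224  0.0867]
rad1 [506. 218.] (array([565.7, 434.2]), 10.3, (np.float64(90.9), np.float64(38.9)), [483, 171, 59, 94, 3847])
```

Call:
move_arm(series="-0.024 0.013 0.03 0 0 -0.016 0.6;-0.048 0.0255 0.06 0 0 -0.016 0.6;-0.048 0.0255 0.08 0 0 -0.016 0.6;-0.048 0.0255 0.08 0 0 -0.016 0.6;-0.048 0.0255 0.08 0 0 -0.016 0.6")

```text
t: 23.4
eef_pos: [0.6078, 0.2958, 0.0666]
tcp_rot: [[-0.982, -0.189, -0.0], [-0.189, 0.982, -0.0], [0.0, -0.0, -1.0]]
wrist_force: [0.1, -0.1, 0.4]
opening: 0.0512
finger_force: 0.0
```

```bash
python3 - <<'E'
from lp import *
lookpack("lg2",(.606,.296),88,34)
print(tool([.6074,.2962,.021]).round(4))
E
```

```text
lg2 [323. 222.] [594.3 291.5] 21.4 (np.float64(118.1), np.float64(46.4)) [265, 110, 86, 174, 7711]
 label (array([606. , 295.5]), 11.0, (np.float64(43.7), np.float64(24.8)), [302, 189, 41, 65, 2564])
 gold [0.6459 0.3034 0.013 ] 104
[0.6083 0.296  0.0674] yaw 10.9 shift to centre [ 0.0146 -0.0018  0.0074]
[0.0009 0.0004 0.0464]
```

Call:
move_arm(series="0.001 0 0.023 0 0 0 0.6;0.001 0 0.0455 0 0 0 0.6;0.001 0 0.0455 0 0 0 0.6;0.001 0 0.0455 0 0 0 0.3;0.001 0 0.0455 0 0 0 0.3")

```text
t: 23.95
eef_pos: [0.6081, 0.2963, 0.0227]
tcp_rot: [[-0.982, -0.189, 0.003], [-0.189, 0.982, 0.002], [-0.003, 0.001, -1.0]]
wrist_force: [0.6, 0.2, -1.5]
opening: 0.0327
finger_force: 49.6
```

Call:
move_arm(series="0 0 0 0 0 0 0.3;0 0 0 0 0 0 0.3;0 0 -0.04 0 0 0 0.3;0 0 -0.085 0 0 0 0.3;0 0 -0.085 0 0 0 0.3")

```text
t: 24.45
eef_pos: [0.6101, 0.2982, 0.1127]
tcp_rot: [[-0.982, -0.189, 0.01], [-0.189, 0.982, 0.006], [-0.011, 0.004, -1.0]]
wrist_force: [1.0, -0.1, -0.4]
opening: 0.0323
finger_force: 50.2
```

```bash
python3 - <<'E'
from lp import *
s=r.read_state();print(s["eef_pos"],s["tcp_rot"].round(3).tolist(),s["opening"],s["finger_force"],tool((.5657,.4342,.09)).round(4))
look("rad2",(.5657,.434),.015,"bay")
E
```

```text
[0.61008488 0.29819761 0.11272823] [[-0.982, -0.189, 0.01], [-0.189, 0.982, 0.006], [-0.011, 0.004, -1.0]] 0.03230916093003451 50.22387161850929 [0.0182 0.1418 0.0231]
rad2 [512. 177.] (array([565.3, 433.8]), 10.4, (np.float64(90.4), np.float64(38.6)), [479, 114, 74, 118, 5835])
```

Call:
move_arm(series="0.006 0.045 0 0 0 0.01 0.3;0.012 0.09 0 0 0 0.01 0.3;0.018 0.135 0 0 0 0.01 0.3;0.018 0.142 0.02 0 0 0.01 0.3;0.018 0.142 0.02 0 0 0.01 0.3")

```text
t: 25.0
eef_pos: [0.5594, 0.4332, 0.0822]
tcp_rot: [[-0.983, -0.184, -0.004], [-0.184, 0.983, -0.002], [0.005, -0.001, -1.0]]
wrist_force: [0.5, -0.7, -2.1]
opening: 0.0323
finger_force: 50.2
```

Call:
move_arm(series="0 0 0 0 0 0 0.3;0 0 0 0 0 0 0.3;0 0 0 0 0 0 0.3")

```text
t: 25.3
eef_pos: [0.5639, 0.4302, 0.086]
tcp_rot: [[-0.984, -0.177, 0.001], [-0.177, 0.984, -0.0], [-0.001, -0.0, -1.0]]
wrist_force: [0.7, 0.9, -1.4]
opening: 0.0325
finger_force: 50.2
```

```bash
python3 - <<'E'
from lp import *
held("h4",88,(.5655,.434,.0367),-.009)
c=camera_model("wrist");s=r.read_state();e=s["eef_pos"]
im=cv2.imread("pics/h4.png");H,S,V=cv2.split(cv2.cvtColor(im,cv2.COLOR_BGR2HSV));g=(H<32)&(S>70)&(V>120)
n,l,st,cen=cv2.connectedComponentsWithStats(cv2.dilate(g.astype(np.uint8),np.ones((5,5))))
for i in range(1,n):
    if st[i,4]>60 and abs(cen[i][0]-322)<40: print(st[i],(s["tcp_rot"].T@(cast(c,cen[i],e[2]-.009)[0]-e)).round(4))
E
```

```text
label dims (np.float64(43.8), np.float64(24.8)) yaw 10.3 in tool [ 0.0023  0.0002 -0.    ]
V up col [(172, 66), (175, 110), (178, 123), (181, 80), (184, 96), (187, 93), (190, 79), (193, 126), (196, 77), (199, 126), (202, 126), (205, 127), (208, 127), (211, 128), (214, 129)]
[0.5637 0.4305 0.086 ] yaw 10.2 0.032335687321440966 shift to bay [-0.0023  0.0032  0.0493]
[313 319  21  15 312] [-0.0384  0.0006  0.009 ]
```

Call:
move_arm(series="-0.002 0.003 0.012 0 0 0 0.3;-0.002 0.003 0.022 0 0 0 0.3;-0.002 0.003 0.032 0 0 0 0.3;-0.002 0.003 0.04 0 0 0 0.3;-0.002 0.003 0.043 0 0 0 0.3")

```text
t: 25.85
eef_pos: [0.5634, 0.4345, 0.0405]
tcp_rot: [[-0.984, -0.179, -0.002], [-0.179, 0.984, -0.001], [0.002, -0.001, -1.0]]
wrist_force: [0.2, 0.5, -0.7]
opening: 0.0324
finger_force: 50.2
```

```bash
python3 - <<'E'
from lp import *
s=r.read_state();print(s["eef_pos"],s["wrist_force"],tool((.5655,.434,.0367)).round(4))
E
```

```text
[0.56340141 0.43448283 0.04049786] [ 0.17021435  0.52091792 -0.65196534] [-0.002  -0.0008  0.0038]
```

Call:
move_arm(series="0 0 0 0 0 0 0.3;0 0 0.004 0 0 0 0.3;0 0 0.006 0 0 0 0.3;0 0 0.006 0 0 0 0.3;0 0 0.006 0 0 0 0.3")

```text
t: 26.35
eef_pos: [0.5647, 0.4356, 0.0376]
tcp_rot: [[-0.984, -0.179, 0.002], [-0.179, 0.984, 0.001], [-0.002, 0.001, -1.0]]
wrist_force: [-0.9, 0.2, 5.5]
opening: 0.0323
finger_force: 50.9
```

Call:
move_arm(series="0 0 0 0 0 0 0.48;0 0 0 0 0 0 0.48;0 0 0 0 0 0 0.48;0 0 -0.04 0 0 0 0.48;0.015 0 -0.085 0 0 0 0.48")

```text
t: 26.85
eef_pos: [0.5499, 0.4308, 0.1196]
tcp_rot: [[-0.984, -0.177, -0.003], [-0.177, 0.984, -0.003], [0.003, -0.002, -1.0]]
wrist_force: [-0.1, 0.1, 0.9]
opening: 0.0411
finger_force: 0.0
```

Call:
move_arm(series="0.03 0 -0.04 0 0 0 0.6;0.03 0 -0.04 0 0 0 0.6;0.03 0 -0.04 0 0 0 0.6;0.03 0 -0.04 0 0 0 0.6")

```text
t: 27.25
eef_pos: [0.52, 0.4261, 0.1602]
tcp_rot: [[-0.984, -0.179, -0.001], [-0.179, 0.984, -0.002], [0.001, -0.001, -1.0]]
wrist_force: [-0.2, -0.1, -0.1]
opening: 0.0513
finger_force: 0.0
```

```bash
python3 - <<'E'
from lp import *
rays("la",dict(lg=(.563,.434)))
check("done4",(.5655,.434),10.3,88,34)
s=r.read_state();print(s["eef_pos"],s["tcp_rot"].round(3).tolist())
E
```

```text
lg [311, 211, 28, 44, 1231]
done4 [322. 236.] label (array([563.1, 435.7]), 10.0, (np.float64(44.5), np.float64(25.3)), [311, 211, 29, 45, 1256])
[0.52002341 0.42608734 0.15950943] [[-0.984, -0.178, -0.002], [-0.178, 0.984, -0.002], [0.002, -0.002, -1.0]]
```

View pics/done4.png

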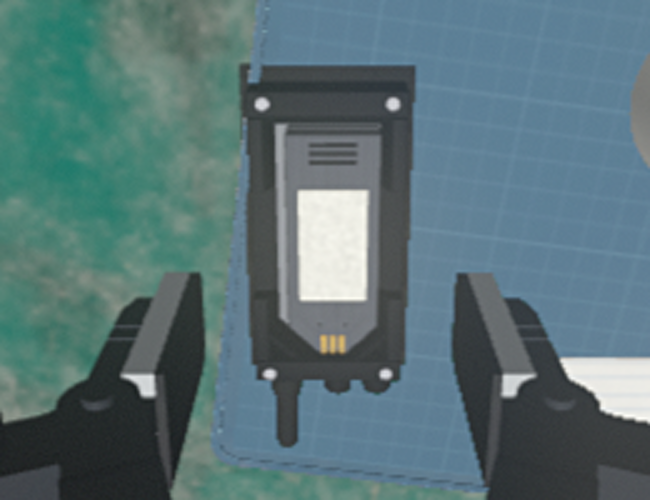

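The long pack lies in the radio bay, shifted about 2 mm toward the right wall. Triangulating its height from a second position, which also clears the arm away.

Call:
move_arm(series="0.01 -0.04 -0.02 0 0 0 0.6;0.02 -0.08 -0.03 0 0 0 0.6;0.03 -0.12 -0.03 0 0 0 0.6;0.03 -0.12 -0.03 0 0 0 0.6;0.03 -0.12 -0.03 0 0 0 0.6")

```text
t: 27.85
eef_pos: [0.5123, 0.302, 0.1905]
tcp_rot: [[-0.984, -0.176, -0.001], [-0.176, 0.984, -0.001], [0.001, -0.001, -1.0]]
wrist_force: [-0.4, 1.2, 0.3]
opening: 0.0511
finger_force: 0.0
```

Call:
move_arm(series="0 0 0 0 0 0 0.6;0 0 0 0 0 0 0.6;0 0 0 0 0 0 0.6")

```text
t: 28.15
eef_pos: [0.5114, 0.3047, 0.1908]
tcp_rot: [[-0.984, -0.181, -0.001], [-0.181, 0.984, 0.0], [0.001, 0.0, -1.0]]
wrist_force: [-1.3, 0.5, -0.4]
opening: 0.0513
finger_force: 0.0
```

```bash
python3 - <<'E'
from lp import *
rays("lb",dict(lg=(.563,.4355)))
c=camera_model("scene");im=snapshot("scene");hs=cv2.cvtColor(im,cv2.COLOR_RGB2HSV)
cv2.imwrite("pics/end.png",im[:,:,::-1])
m=((hs[:,:,2]>170)&(hs[:,:,1]<40))
for k,p in dict(phone=(.4317,-.091),printer=(.4194,-.2208),terminal=(.4317,-.4016),radio=(.563,.4357)).items():
    try: print(k,rect(c,m,proj(c,[*p,.028])[0],.028)[:3])
    except Exception as e: print(k,e)
s=r.read_state();print(s["eef_pos"],s["t"])
E
```

```text
lg [423, 227, 30, 39, 953]
lg [0.5623 0.4355 0.028 ]
phone (array([ 431.3, -401.6]), -6.9, (np.float64(29.3), np.float64(42.2)))
printer (array([ 431.3, -401.6]), -6.9, (np.float64(29.3), np.float64(42.2)))
terminal (array([ 431.3, -401.6]), -6.9, (np.float64(29.3), np.float64(42.2)))
radio (array([726.1, 592.2]), 11.8, (np.float64(141.0), np.float64(141.2)))
[0.5114758  0.30430719 0.19101362] 28.25
```

```bash
python3 -c "
from rig import r
print(r.job_done())"
```

```text
the job is handed in; nothing more can be done
None
```

All four packs are released in their matching bays (three measured at full depth; the phone's is less certain, as its height check was taken while the arm moved), the mug and dish were not touched, and the job is handed in with no verdict returned.

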